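Lower the slab roller by one turn of its hand wheel and lock it

ROBOT

A 7-joint arm with a two-finger parallel gripper is mounted at the origin on a cart in front of the work surface, level with it; the furniture and walls round the work are solid. World frame = base frame: x ahead of the robot, y to its left, z up, the work surface at z = 0. Lengths are in m, angles in rad, forces in N, time in s.
With the tool pointing down it reaches from about 0.4 to 0.85 m from the base axis. Payload 10.4 kg.
Tool frame: the origin (TCP) lies between the finger pads; the fingertips stand 14 mm ahead of it and the grasp point (between the pads) lies 5 mm behind it; z points along the fingers, y is the direction in which the jaws open and shut (so a half turn about z gives the same grasp; the last joint's range is limited). The gripper opens to 87 mm and grips with 3 to 60 N. Pads are 19 mm wide; open, the fingers measure 117 mm over their backs; the gripper's body (75 mm by 190 mm) begins 51 mm behind the grasp point.
Start: joints at [1.311, 0.332, -0.065, 1.46, 0.022, 1.35, -0.088], TCP at [0.147, -0.608, 0.237] pointing down, gripper open.
Joint ranges: [-2.6, 2.6], [-0.5, 2.12], [-1.47, 1.34], [0.16, 2.42], [-1.27, 4.41], [0.06, 2.06], [-2.6, 2.6]. Speed limits (rad/s): [2.22, 2.22, 2.79, 2.79, 3.14, 3.14, 3.14].

INTERFACE

Orientations are given as a unit quaternion [x, y, z, w].
In Python, from bench import readout, camera, calibration, order gives the robot as it stands.
- The arm moves only by the tool apply_moves, never from a script. Its argument "deltas" is a list of rows, each an object with "translation": the shift along the world's x, y, z in m, a list of three; "turn": the turn, a rotation vector about the world's x, y, z in rad, a list of three; "hand": the finger opening in m, from 0 to 0.087. A call has 1 to 5 rows; each row shifts and turns the pose as measured when the row begins; what a row does not reach is not made up. A row lasts 1/10 s, in which the tool goes at most 50 mm and 8.59 degrees, less where a joint would pass 70% of its speed; a pose out of reach is approached as far as the arm can. A call with a gripper value outside its range is refused whole. The fingers move at their own pace and stop on an object; "newtons" is the grip in N (left out, the last holds). Time passes only in rows, so rows that do not move let the fingers close. It gives the time, the measured TCP pose, the force and the opening at its end, in the units of the state.
- readout.read_state(): the state, without advancing time (a new reading comes with each control period).
- camera(name): name is "scene" or "top" or "wrist"; returns the picture (384x512x3 uint8, red, green, blue); there is no depth.
- calibration(name): a dict with "fx", "fy", "cx", "cy" (pixels), "D" ([k1, k2, p1, p2, k3] as OpenCV has them; the pictures are not rectified), "extrinsics" (4x4, takes a point from world to camera coordinates). Camera axes: x right, y down, z forward; pixel columns grow to the right and rows downward; lengths in m; the calibration is good to about 2 mm. A picture is of the moment at which its call begins: read the wrist's pose just before it. calibration takes no time and is no camera call; for the wrist camera it gives the pose at the moment of the call.
- order.close_job(): hands the job in, once; it reports no verdict.
The state is a dict: "time": time; "joint_positions": joint angles; "joint_vel": joint speeds; "joint_torque": joint torques, N m; "ee_pos": TCP position; "eef_rot": TCP orientation; "ft_force": force on the tool from outside, world axes, zero at the start; "torque": the same for the moment, N m; "width": finger opening in m.
Only numpy, scipy, OpenCV 4.12 (cv2) and the standard library are available. Lean on these libraries where they do the work, as an engineer would, in place of code of your own. Each camera call takes 0.05 s, during which the arm holds its last target. There are 200 camera calls.

TASK

Set the slab roller one step lower for the next pass: with the fingertips, push the hand wheel round clockwise (seen from above) by its upright red handle through exactly one full turn, so that the handle stops where it started. Then push the yellow lock lever by its peg, away from the robot, as far as it goes, leaving the wheel where it is. Only push, gently: do not grip the handle or the peg, do not lock before the turn is made, and leave the other things on the bed and the table undisturbed.

Things in the scene. Friction and masses are not known exactly. Their poses are not given: they have to be found in the camera images.
- slab_roller: The fixed bench slab roller: wooden bed 260 (its x) x 360 (its y) x 18 mm on the table, green cheeks and a green cross beam 90 mm wide and 370 mm long (along its y) whose top is 135 mm above the table. Origin: centre of the bed's underside; z up, y along the beam, x away from the robot (turned by up to 0.25 rad). The wheel's axis is the vertical through the origin. It cannot move.
- screw_wheel (a joint): Angle of the hand wheel in rad; grows as the wheel turns clockwise seen from above, 2 pi for one turn; starts anywhere from -1.4 to 1.4. Stops at -2.2 and 10.5. Wheel: dark steel, horizontal, vertical axis, hub and four spokes, rim 130 mm across outside; rim top 164 mm, hub top 173 mm above the table. Stiff enough to stay where it is left; the handle needs about 2.5 N to move. One turn lowers the roller 6 mm.
- wheel_axis (a point): Point on the wheel's vertical axis, 165 mm above the table.
- wheel_handle: The upright red cylindrical handle on the wheel's rim, 18 mm diameter, 55 mm tall, 58 mm from the wheel's axis; it spins freely on its own pin. Origin: centre of its foot, on the handle's axis, 167 mm above the table.
- handle_top (a point): Centre of the red handle's top, 222 mm above the table.
- lock_lever (a joint): Angle of the yellow lock lever in rad: 0 fully open, 1.3 at its stop, fully locked; grows counter-clockwise seen from above (the peg moves away from the robot); starts from 0 to 0.2. Vertical pivot; stays where it is left, needs about 1 N at the peg.
- lock_peg (a point): Centre of the top of the lever's upright yellow peg, 193 mm above the table. Peg 16 mm diameter, 50 mm tall, 50 mm from the pivot; the lever's flat arm reaches up to 151 mm above the table. The lever stands at the right-hand end of the beam; open, it points right and towards the robot.
- lock_pivot (a point): Point on the lever's vertical pivot axis, 153 mm above the table, 145 mm to the right (-y of the slab roller) of the wheel's axis.
- rib: Loose wooden rib 48x107x8 mm lying on the front of the bed. Leave alone.
- pebble: Loose burnishing pebble 28x60x14 mm on the front of the bed. Leave alone.
- dowel: Loose wooden dowel 12x79x12 mm on the back of the bed. Leave alone.
- thrown_cup: Loose brown clay cup 65 mm across, 62 mm tall, on the table to the right. Leave alone.
- slip_cup: Loose whitish cup 58 mm across, 52 mm tall, on the table to the left. Leave alone.
- cutter_ring: Loose metal cutter ring 70 mm across, 32 mm tall, on the table to the left. Leave alone.
- scraper: Loose steel scraper with wooden back, 71x117x9 mm, on the table to the right. Leave alone.

How it is judged:
On the way, in this order (a step that is already met when the one before it is completed fails the run):
1. the wheel is about half way round clockwise, the fingers pushing its red handle (distance of wheel_handle from where it was at the start of the episode above 0.1 m and value of joint screw_wheel above 0.5 rad and contact force between the fingers and wheel_handle above 0.3 N), for 0.05 s.
2. the wheel has made its one turn: the handle is back where it started, the lever not yet locked (distance of wheel_handle from where it was at the start of the episode below 0.012 m and value of joint screw_wheel between 3.14 and 9.42 rad and value of joint lock_lever below 0.9 rad), for 0.2 s.
3. the lever is pushed to its stop (value of joint lock_lever above 1.15 rad), for 0.2 s.
At the end, for the whole second after the job is handed in: The wheel has turned clockwise by one turn, its handle within 12 mm of where it started, and stands still; the lock lever is at its stop (beyond 1.15 of 1.3 rad) (distance of wheel_handle from where it was at the start of the episode below 0.012 m and value of joint screw_wheel between 3.14 and 9.42 rad and value of joint lock_lever above 1.15 rad and velocity of joint screw_wheel between -0.05 and 0.05 rad/s); the robot touches nothing.
It fails at once if the wheel handle is gripped (taken between the fingers) (horizontal distance between the grasp point and wheel_handle below 0.012 m and z of the grasp point in the frame of handle_top below 0.017 m and contact force between the fingers and wheel_handle above 0.3 N).
It fails at once if the lock peg is gripped (taken between the fingers) (horizontal distance between the grasp point and lock_peg below 0.011 m and z of the grasp point in the frame of lock_peg below 0.017 m).
It fails at once if the wheel handle is pushed harder than 30 N (contact force between the arm and wheel_handle above 30 N).
It fails at once if a thing on the bed or table is moved by more than 20 mm (distance of any of rib, pebble, dowel, thrown_cup, slip_cup, cutter_ring, scraper from where it was at the start of the episode above 0.02 m).
It also fails if it takes over 70 s, if anything falls off the work surface, if the arm or the gripper's body presses on something with over 40 N, if the wrist force passes 120 N, or if a joint passes its speed limit or range.

## Working session

There is one attempt and no reset: what is moved stays moved. The work goes in short steps, Python scripts to look and compute and a tool call to move; the robot and the scene stay as the last step left them, time stands still between calls to the robot, and variables do not carry over. Pictures are saved under pics/ and viewed, about 8 in all and at most 12, crops included, and the job is handed in when it is done.

Besides the shell and the picture viewer there is one more tool, called after "Request:" in YAML: its name, and indented under it one key for each argument. apply_moves: Moves the arm, as the interface text tells. Its arguments: {"type":"object","properties":{"deltas":{"type":"array","items":{"type":"object","properties":{"translation":{"type":"array","items":{"type":"number"}},"turn":{"type":"array","items":{"type":"number"}},"hand":{"type":"number"}}}},"newtons":{"type":"number"}},"required":["deltas"]}

```bash
mkdir -p pics
python3 - <<'E'
from bench import readout,camera,calibration
import cv2,numpy as np
s=readout.read_state();print(s['time'],s['ee_pos'],s['eef_rot'],s['width'],s['ft_force'])
for n in('top','scene'):
    c=calibration(n);print(n,c['fx'],c['fy'],c['cx'],c['cy'],c['D']);print(np.round(c['extrinsics'],4))
    cv2.imwrite(f'pics/{n}0.png',camera(n)[...,::-1])
E
```

```text
0.0 [ 0.14656485 -0.60719987  0.23576498] [ 9.92998451e-01  1.18125302e-01 -9.69453416e-05 -6.92669469e-04] 0.08740272064218228 [-0.49311215 -0.4345617  -0.12630308]
top 492.48719944161724 492.48719944161724 249.56739022119126 198.63459682507403 [-0.14995625  0.          0.          0.          0.        ]
[[ 0.0165 -0.9997 -0.0188  0.0155]
 [-0.9966 -0.0149 -0.0811  0.5821]
 [ 0.0808  0.0201 -0.9965  1.4544]
 [ 0.      0.      0.      1.    ]]
scene 347.1866116949597 347.1866116949597 254.17858183374673 191.8592675367532 [-0.09802908  0.          0.          0.          0.        ]
[[-0.8889 -0.4578 -0.0149  0.5277]
 [-0.225   0.4647 -0.8564  0.2362]
 [ 0.399  -0.7579 -0.5161  0.9857]
 [ 0.      0.      0.      1.    ]]
```

Run:
```python
import cv2
im=cv2.imread('pics/top0.png');cv2.imwrite('pics/top0b.png',cv2.resize(im,(800,600),interpolation=cv2.INTER_CUBIC))
```

```text
(no output)
```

View pics/top0b.png

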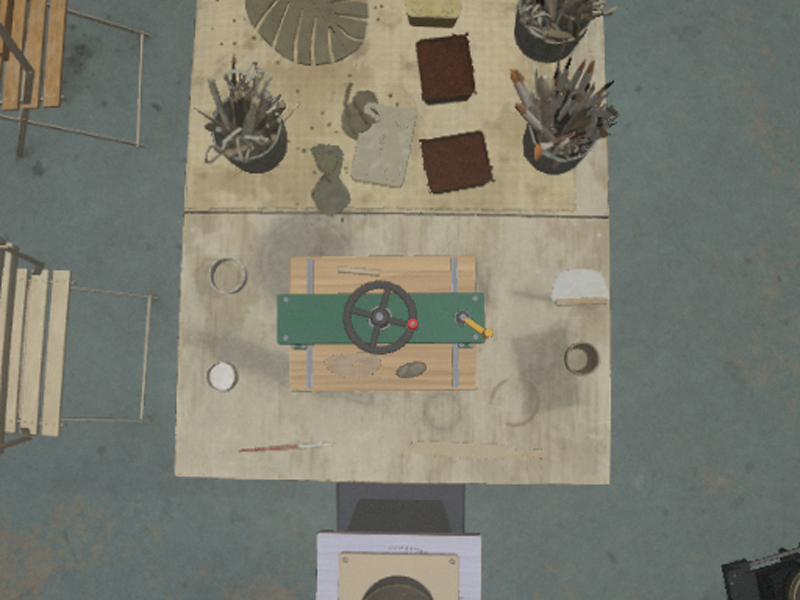

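View pics/scene0.png

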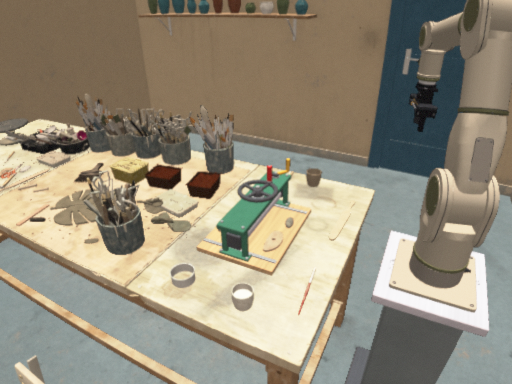

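```bash
cat > h.py <<'E'
import cv2,numpy as np
from bench import readout,camera,calibration
def ray(c,uv):
    K=np.array([[c['fx'],0,c['cx']],[0,c['fy'],c['cy']],[0,0,1]])
    p=cv2.undistortPoints(np.array([[uv]],float),K,np.array(c['D'],float))[0,0]
    E=np.array(c['extrinsics']);R=E[:3,:3]
    return -R.T@E[:3,3],R.T@np.array([p[0],p[1],1])
def at(c,uv,z):
    o,d=ray(c,uv);return o+d*(z-o[2])/d[2]
def proj(c,P):
    K=np.array([[c['fx'],0,c['cx']],[0,c['fy'],c['cy']],[0,0,1]]);E=np.array(c['extrinsics'])
    return cv2.projectPoints(np.array(P,float).reshape(-1,3),cv2.Rodrigues(E[:3,:3])[0],E[:3,3],K,np.array(c['D'],float))[0][:,0]
E
python3 - <<'E'
from h import *
im=cv2.imread('pics/top0.png')
cv2.imwrite('pics/top0c.png',cv2.resize(im[155:255,170:320],(795,530),interpolation=cv2.INTER_CUBIC))
hsv=cv2.cvtColor(im,cv2.COLOR_BGR2HSV)
c=calibration('top')
for nm,lo,hi in(('red',(0,150,90),(6,255,255)),('yel',(18,170,120),(30,255,255))):
    m=cv2.inRange(hsv,lo,hi);m[:, :170]=0;m[:,340:]=0;m[:155]=0;m[255:]=0
    ys,xs=np.nonzero(m);print(nm,len(xs),xs.mean(),ys.mean(),xs.min(),xs.max(),ys.min(),ys.max())
E
```

```text
red 21 263.42857142857144 206.47619047619048 261 266 204 209<stdin>:8: RuntimeWarning: Mean of empty slice.
  ret = ret.dtype.type(ret / rcount)
Traceback (most recent call last):
ValueError: zero-size array to reduction operation minimum which has no identity
```

View pics/top0c.png

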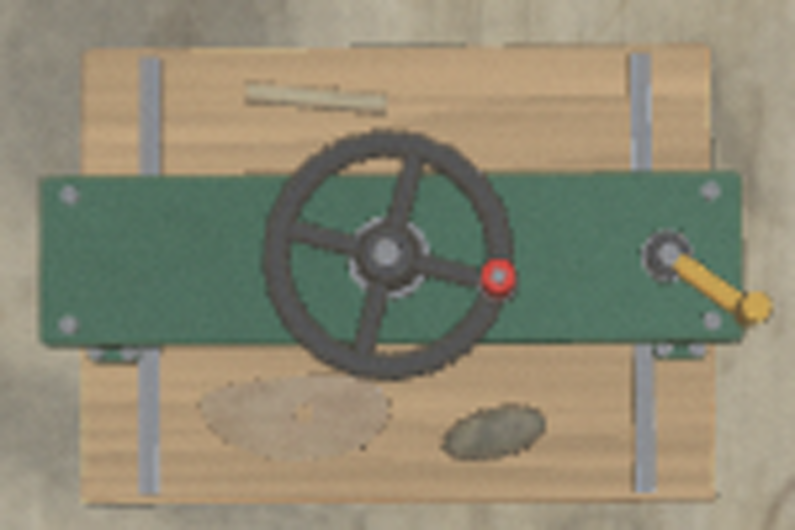

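Run:
```python
from h import *
c=calibration('top')
q=lambda x,y:(170+(x+.5)/5.3-.5,155+(y+.5)/5.3-.5)
P={}
for n,x,y,z in(('hub',386,252,.173),('handle',498,277,.222),('pivot',668,253,.155),('peg',756,306,.193),('TL',40,178,.135),('TR',740,172,.135),('BR',742,344,.135),('BL',40,347,.135),('rimL',262,252,.16),('rimR',514,252,.16),('rimT',386,128,.16),('rimB',388,381,.16)):
    P[n]=at(c,q(x,y),z);print(n,np.round(P[n],4))
print('beamctr',np.mean([P[k] for k in('TL','TR','BR','BL')],0),'rimctr',np.mean([P[k] for k in('rimL','rimR','rimT','rimB')],0))
v=P['handle']-P['hub'];print('r',np.hypot(*v[:2]),'ang',np.arctan2(v[1],v[0]))
v=P['peg']-P['pivot'];print('r',np.hypot(*v[:2]),'ang',np.arctan2(v[1],v[0]))
v=P['pivot']-P['hub'];print('r',np.hypot(*v[:2]),'ang+pi/2',np.arctan2(v[1],v[0])+np.pi/2)
v=P['TL']-P['TR']; print('beam yaw',np.arctan2(-v[0],v[1]));v=P['BL']-P['BR']; print('beam yaw',np.arctan2(-v[0],v[1]))
```

```text
hub [0.5599 0.0408 0.173 ]
handle [ 0.5449 -0.0159  0.222 ]
pivot [ 0.5629 -0.104   0.155 ]
peg [ 0.5341 -0.1455  0.193 ]
TL [0.5991 0.2255 0.135 ]
TR [ 0.6076 -0.1429  0.135 ]
BR [ 0.5174 -0.1446  0.135 ]
BL [0.51  0.223 0.135]
rimL [0.5599 0.1051 0.16  ]
rimR [ 0.5619 -0.0245  0.16  ]
rimT [0.625  0.0424 0.16  ]
rimB [0.4947 0.039  0.16  ]
beamctr [0.55850304 0.04026814 0.135     ] rimctr [0.56038029 0.04049555 0.16      ]
r 0.05869030027133309 ang -1.8301318274467775
r 0.05052653773401593 ang -2.176775848378164
r 0.14477050870054234 ang+pi/2 0.02063818828770292
beam yaw 0.023028405967688383
beam yaw 0.020180804167738185
```

Top view: wheel hub at crop (386,252), red handle top (498,277) on the right, lever pivot (668,253), peg (756,306) pointing right and towards the robot. The radii check out at 58.7, 50.5 and 144.8 mm. Next I close the fingers, rise and travel.

Request:
apply_moves:
  deltas:
    - {"translation": [0,0,0.045],"turn": [0,0,-0.118],"hand": 0}
    - {"translation": [0,0,0.045],"turn": [0,0,-0.118],"hand": 0}
    - {"translation": [0.027,0.036,0],"turn": [0,0,0],"hand": 0}
    - {"translation": [0.027,0.036,0],"turn": [0,0,0],"hand": 0}
    - {"translation": [0.027,0.036,0],"turn": [0,0,0],"hand": 0}
  newtons: 30

```text
time: 0.6
ee_pos: [0.2234, -0.4988, 0.3253]
eef_rot: [1.0, -0.01, -0.001, -0.003]
ft_force: [0.9, -0.1, 0.4]
width: 0.0547
```

Request:
apply_moves:
  deltas:
    - {"translation": [0.027,0.036,0],"turn": [0,0,0],"hand": 0}
    - {"translation": [0.027,0.036,0],"turn": [0,0,0],"hand": 0}
    - {"translation": [0.027,0.036,0],"turn": [0,0,0],"hand": 0}
    - {"translation": [0.027,0.036,0],"turn": [0,0,0],"hand": 0}
    - {"translation": [0.027,0.036,0],"turn": [0,0,0],"hand": 0}

```text
time: 1.1
ee_pos: [0.3618, -0.3101, 0.3242]
eef_rot: [1.0, -0.011, -0.002, -0.003]
ft_force: [1.1, -1.0, -0.1]
width: 0.015
```

Request:
apply_moves:
  deltas:
    - {"translation": [0.027,0.036,0],"turn": [0,0,0],"hand": 0}
    - {"translation": [0.027,0.036,0],"turn": [0,0,0],"hand": 0}
    - {"translation": [0.027,0.036,0],"turn": [0,0,0],"hand": 0}
    - {"translation": [0.027,0.036,0],"turn": [0,0,0],"hand": 0}
    - {"translation": [0.027,0.036,0],"turn": [0,0,0],"hand": 0}

```text
time: 1.6
ee_pos: [0.4999, -0.1214, 0.3237]
eef_rot: [1.0, -0.011, -0.002, -0.003]
ft_force: [1.2, -0.1, 0.4]
width: 0.0004
```

Request:
apply_moves:
  deltas:
    - {"translation": [0.027,0.035,0],"turn": [0,0,0],"hand": 0}
    - {"translation": [0.027,0.035,0],"turn": [0,0,0],"hand": 0}
    - {"translation": [0.025,0.033,0],"turn": [0,0,0],"hand": 0}
    - {"translation": [0,0,0],"turn": [0,0,0],"hand": 0}

```text
time: 2.0
ee_pos: [0.5823, -0.0074, 0.3221]
eef_rot: [1.0, -0.008, -0.003, -0.004]
ft_force: [-0.6, 0.3, -0.3]
width: 0.0006
```

Run:
```python
from h import *
s=readout.read_state();print(s['ee_pos'],s['eef_rot'],s['width'],s['ft_force'],s['joint_positions'])
cv2.imwrite('pics/w1.png',camera('wrist')[...,::-1])
cv2.imwrite('pics/top1.png',camera('top')[...,::-1])
```

```text
[ 0.58228571 -0.00742282  0.32208754] [ 0.99995458 -0.00787624 -0.00310989 -0.00437369] 0.0005833043979629278 [-0.63729865  0.3167215  -0.33093417] [ 0.46111651  0.2734004  -0.64747469  1.40529809  0.15407516  1.52148459
 -1.76318537]
```

View pics/w1.png

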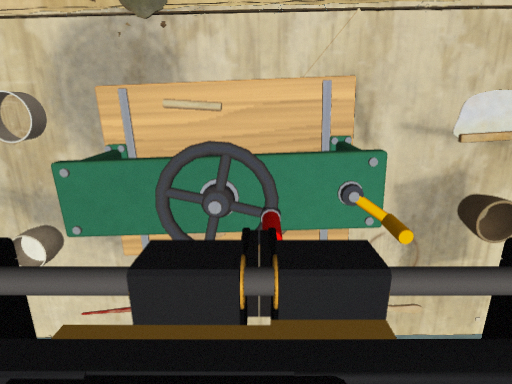

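Run:
```python
from h import *
c=calibration('wrist');print('cam',ray(c,(256,192))[0])
print(proj(c,[[.5599,.0408,.173],[.5451,-.0156,.222],[.5451,-.0156,.167],[.5341,-.1455,.193],[.5629,-.104,.155],[.5823,-.0074,.308]]))
im=cv2.imread('pics/w1.png')
print('hub from wrist',at(c,(217.5,208),.173),'peg',at(c,(405,237),.193))
cv2.imwrite('pics/w1c.png',cv2.resize(im[170:270,200:300],(600,600),interpolation=cv2.INTER_CUBIC))
```

```text
cam [ 0.65922753 -0.0145626   0.46959139]
[[206.94074426 205.35166245]
 [264.0433257  238.62957784]
 [263.43455624 216.1019915 ]
 [399.31737959 234.02705818]
 [347.29237721 194.6564877 ]
 [250.25840586 242.81727349]]
hub from wrist [0.55689747 0.03038067 0.173     ] peg [ 0.53088241 -0.15131003  0.193     ]
```

View pics/w1c.png

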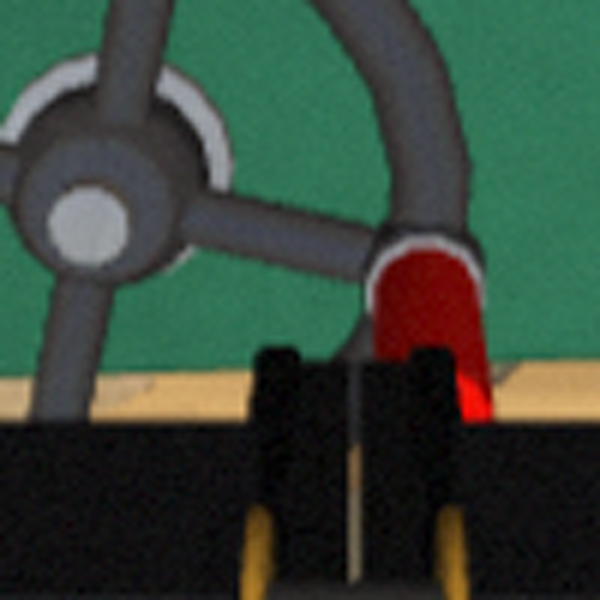

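Request:
apply_moves:
  deltas:
    - {"translation": [-0.002,-0.017,-0.03],"turn": [0,0,0],"hand": 0}
    - {"translation": [0,0,-0.04],"turn": [0,0,0],"hand": 0}
    - {"translation": [0,0,-0.035],"turn": [0,0,0],"hand": 0}
    - {"translation": [0,0,-0.018],"turn": [0,0,0],"hand": 0}
    - {"translation": [0,0,0],"turn": [0,0,0],"hand": 0}

```text
time: 2.6
ee_pos: [0.5762, -0.0389, 0.1963]
eef_rot: [1.0, -0.016, -0.002, -0.0]
ft_force: [0.3, 0.4, -0.2]
width: 0.0004
```

```bash
cat > plan.py <<'E'
import sys,numpy as np
from scipy.optimize import brentq
from bench import readout
A=np.array([.560,.0405]);R=.058;T0=-1.83;HX,HY,RH=.0095,.0115,.009
u=lambda a:np.array([np.cos(a),np.sin(a)])
def gap(p,h):
    d=np.abs(h-p)-[HX,HY];return np.hypot(*np.maximum(d,0))-RH if d.max()>0 else -RH
def pusher(th,rp=R):   # pusher centre behind handle at angle th (clockwise = falling angle)
    h=A+R*u(th);l=brentq(lambda l:gap(A+rp*u(th+l),h),.05,.9);return A+rp*u(th+l)
def handle(p):   # handle angle if in contact with pusher at p
    a=np.arctan2(*(p-A)[::-1]);l=brentq(lambda l:gap(p,A+R*u(a-l)),.05,.9);return a-l
if __name__=='__main__':
    s=readout.read_state();p=s['ee_pos'][:2]
    turned=float(sys.argv[1]) if len(sys.argv)>1 else None   # turned so far (approx) 
    th=handle(p);k=(T0-th);
    print('t',s['time'],'pos',np.round(s['ee_pos'],4),'F',np.round(s['ft_force'],1),'rot',np.round(s['eef_rot'],3),'handle if contact: turned mod 2pi',round(k%(2*np.pi),3),'j7',s['joint_positions'][6])
    n=int(sys.argv[2]);step=float(sys.argv[3]);end=2*np.pi
    q=p
    for i in range(n):
        turned=min(turned+step,end);g=pusher(T0-turned);print(round(turned,3),np.round(g-q,4),'target',np.round(g,4));q=g
E
python3 plan.py 0 20 .11
```

```text
Traceback (most recent call last):
  File "plan.py", line 15, in <module>
    th=handle(p);k=(T0-th);
  File "plan.py", line 11, in handle
    a=np.arctan2(*(p-A)[::-1]);l=brentq(lambda l:gap(p,A+R*u(a-l)),.05,.9);return a-l
                                 ~~~~~~^^^^^^^^^^^^^^^^^^^^^^^^^^^^^^^^^^^
ValueError: f(a) and f(b) must have different signs
```

Request:
apply_moves:
  deltas:
    - {"translation": [0.001,0.007,0],"turn": [0,0,0.01],"hand": 0}
    - {"translation": [0.001,0.006,0],"turn": [0,0,0.01],"hand": 0}
    - {"translation": [0,0,0],"turn": [0,0,0],"hand": 0}

```text
time: 2.9
ee_pos: [0.5787, -0.0272, 0.1994]
eef_rot: [1.0, -0.007, -0.001, 0.0]
ft_force: [0.8, 0.3, -1.0]
width: 0.0005
```

```bash
sed -i 's/,\.05,\.9);return a-l/,.05,1.5);return a-l/' plan.py; sed -i 's/th=handle(p);k=(T0-th);/\n    try: k=T0-handle(p)\n    except ValueError: k=np.nan/' plan.py
python3 plan.py 0 15 .11
```

```text
t 2.9 pos [ 0.5787 -0.0272  0.1994] F [ 0.8  0.3 -1. ] rot [ 1.    -0.007 -0.001  0.   ] handle if contact: turned mod 2pi 6.02 j7 -1.7588471679696474
0.11 [-0.0212  0.0097] target [ 0.5576 -0.0174]
0.22 [-0.0058  0.0005] target [ 0.5518 -0.0169]
0.33 [-0.0055  0.0011] target [ 0.5463 -0.0159]
0.44 [-0.0051  0.0015] target [ 0.5412 -0.0144]
0.55 [-0.0048  0.0019] target [ 0.5364 -0.0125]
0.66 [-0.0049  0.0025] target [ 0.5315 -0.01  ]
0.77 [-0.005   0.0032] target [ 0.5265 -0.0069]
0.88 [-0.005  0.004] target [ 0.5215 -0.0029]
0.99 [-0.0049  0.0049] target [0.5167 0.0019]
1.1 [-0.0046  0.0059] target [0.5121 0.0078]
1.21 [-0.0037  0.0063] target [0.5083 0.0141]
1.32 [-0.0028  0.0064] target [0.5056 0.0205]
1.43 [-0.0019  0.0064] target [0.5036 0.0269]
1.54 [-0.0012  0.0063] target [0.5025 0.0331]
1.65 [-0.0005  0.0061] target [0.502  0.0393]
```

Request:
apply_moves:
  deltas:
    - {"translation": [-0.005,0.003,-0.001],"turn": [0,0,0],"hand": 0}
    - {"translation": [-0.005,0.003,-0.001],"turn": [0,0,0],"hand": 0}
    - {"translation": [-0.005,0.002,0],"turn": [0,0,0],"hand": 0}
    - {"translation": [-0.005,0.002,0],"turn": [0,0,0],"hand": 0}
    - {"translation": [-0.005,0.001,0],"turn": [0,0,0],"hand": 0}

```text
time: 3.4
ee_pos: [0.5536, -0.0147, 0.1996]
eef_rot: [1.0, -0.006, 0.002, 0.0]
ft_force: [3.2, 0.3, -2.4]
width: 0.0004
```

```bash
python3 plan.py 0.11 6 .11
```

```text
t 3.4 pos [ 0.5536 -0.0147  0.1996] F [ 3.2  0.3 -2.4] rot [ 1.    -0.006  0.002  0.   ] handle if contact: turned mod 2pi 0.185 j7 -1.76268341236439
0.22 [-0.0018 -0.0022] target [ 0.5518 -0.0169]
0.33 [-0.0055  0.0011] target [ 0.5463 -0.0159]
0.44 [-0.0051  0.0015] target [ 0.5412 -0.0144]
0.55 [-0.0048  0.0019] target [ 0.5364 -0.0125]
0.66 [-0.0049  0.0025] target [ 0.5315 -0.01  ]
0.77 [-0.005   0.0032] target [ 0.5265 -0.0069]
```

Request:
apply_moves:
  deltas:
    - {"translation": [-0.006,-0.0005,-0.001],"turn": [0,0,0],"hand": 0}
    - {"translation": [-0.0055,0.0005,-0.001],"turn": [0,0,0],"hand": 0}
    - {"translation": [-0.005,0.001,0],"turn": [0,0,0],"hand": 0}
    - {"translation": [-0.005,0.002,0],"turn": [0,0,0],"hand": 0}
    - {"translation": [-0.005,0.0025,0],"turn": [0,0,0],"hand": 0}

```text
time: 3.9
ee_pos: [0.5265, -0.009, 0.199]
eef_rot: [1.0, -0.007, 0.004, 0.0]
ft_force: [2.9, -2.2, -1.3]
width: 0.0009
```

```bash
python3 plan.py 0.66 10 .11
```

```text
t 3.9 pos [ 0.5265 -0.009   0.199 ] F [ 2.9 -2.2 -1.3] rot [ 1.    -0.007  0.004  0.   ] handle if contact: turned mod 2pi 0.745 j7 -1.750215916517757
0.77 [0.0001 0.0021] target [ 0.5265 -0.0069]
0.88 [-0.005  0.004] target [ 0.5215 -0.0029]
0.99 [-0.0049  0.0049] target [0.5167 0.0019]
1.1 [-0.0046  0.0059] target [0.5121 0.0078]
1.21 [-0.0037  0.0063] target [0.5083 0.0141]
1.32 [-0.0028  0.0064] target [0.5056 0.0205]
1.43 [-0.0019  0.0064] target [0.5036 0.0269]
1.54 [-0.0012  0.0063] target [0.5025 0.0331]
1.65 [-0.0005  0.0061] target [0.502  0.0393]
1.76 [0.0002 0.0059] target [0.5022 0.0451]
```

Request:
apply_moves:
  deltas:
    - {"translation": [-0.003,0.004,0],"turn": [0,0,0],"hand": 0}
    - {"translation": [-0.004,0.005,0],"turn": [0,0,0],"hand": 0}
    - {"translation": [-0.0045,0.0055,0],"turn": [0,0,0],"hand": 0}
    - {"translation": [-0.004,0.006,0],"turn": [0,0,0],"hand": 0}
    - {"translation": [-0.003,0.0063,0],"turn": [0,0,0],"hand": 0}

```text
time: 4.4
ee_pos: [0.5045, 0.018, 0.1983]
eef_rot: [1.0, -0.008, 0.002, 0.002]
ft_force: [0.4, -3.4, 1.9]
width: 0.0004
```

```bash
python3 plan.py 1.32 12 .11
```

```text
t 4.4 pos [0.5045 0.018  0.1983] F [ 0.4 -3.4  1.9] rot [ 1.    -0.008  0.002  0.002] handle if contact: turned mod 2pi 1.278 j7 -1.7904460694510258
1.43 [-0.0009  0.0088] target [0.5036 0.0269]
1.54 [-0.0012  0.0063] target [0.5025 0.0331]
1.65 [-0.0005  0.0061] target [0.502  0.0393]
1.76 [0.0002 0.0059] target [0.5022 0.0451]
1.87 [0.0007 0.0056] target [0.5029 0.0507]
1.98 [0.0012 0.0053] target [0.5041 0.056 ]
2.09 [0.0018 0.0054] target [0.5059 0.0614]
2.2 [0.0025 0.0056] target [0.5084 0.0669]
2.31 [0.0033 0.0057] target [0.5117 0.0726]
2.42 [0.0043 0.0057] target [0.516  0.0783]
2.53 [0.0055 0.0056] target [0.5215 0.0839]
2.64 [0.0061 0.0047] target [0.5276 0.0886]
```

Request:
apply_moves:
  deltas:
    - {"translation": [-0.001,0.0065,0],"turn": [0,0,0],"hand": 0}
    - {"translation": [-0.001,0.0065,0],"turn": [0,0,0],"hand": 0}
    - {"translation": [-0.0005,0.006,0],"turn": [0,0,0],"hand": 0}
    - {"translation": [0,0.006,0],"turn": [0,0,0],"hand": 0}
    - {"translation": [0.0005,0.006,0],"turn": [0,0,0],"hand": 0}

```text
time: 4.9
ee_pos: [0.5018, 0.0518, 0.1983]
eef_rot: [1.0, -0.007, 0.002, 0.002]
ft_force: [-0.1, -4.9, 1.9]
width: 0.0005
```

```bash
python3 plan.py 1.76 12 .11
```

```text
t 4.9 pos [0.5018 0.0518 0.1983] F [-0.1 -4.9  1.9] rot [ 1.    -0.007  0.002  0.002] handle if contact: turned mod 2pi 1.892 j7 -1.8623806393261695
1.87 [ 0.0011 -0.0011] target [0.5029 0.0507]
1.98 [0.0012 0.0053] target [0.5041 0.056 ]
2.09 [0.0018 0.0054] target [0.5059 0.0614]
2.2 [0.0025 0.0056] target [0.5084 0.0669]
2.31 [0.0033 0.0057] target [0.5117 0.0726]
2.42 [0.0043 0.0057] target [0.516  0.0783]
2.53 [0.0055 0.0056] target [0.5215 0.0839]
2.64 [0.0061 0.0047] target [0.5276 0.0886]
2.75 [0.0063 0.0037] target [0.5338 0.0923]
2.86 [0.0064 0.0027] target [0.5402 0.095 ]
2.97 [0.0064 0.0019] target [0.5466 0.0969]
3.08 [0.0063 0.0011] target [0.5529 0.0981]
```

Request:
apply_moves:
  deltas:
    - {"translation": [0.0017,0.0052,0],"turn": [0,0,0],"hand": 0}
    - {"translation": [0.002,0.0054,0],"turn": [0,0,0],"hand": 0}
    - {"translation": [0.0027,0.0055,0],"turn": [0,0,0],"hand": 0}
    - {"translation": [0.0035,0.0055,0],"turn": [0,0,0],"hand": 0}
    - {"translation": [0.0045,0.0055,0],"turn": [0,0,0],"hand": 0}

```text
time: 5.4
ee_pos: [0.5159, 0.0827, 0.1977]
eef_rot: [1.0, -0.007, 0.0, 0.001]
ft_force: [-2.8, -1.4, 1.4]
width: 0.0004
```

```bash
python3 plan.py 2.42 12 .11
```

```text
t 5.4 pos [0.5159 0.0827 0.1977] F [-2.8 -1.4  1.4] rot [ 1.    -0.007  0.     0.001] handle if contact: turned mod 2pi 2.425 j7 -1.9410666806307304
2.53 [0.0056 0.0012] target [0.5215 0.0839]
2.64 [0.0061 0.0047] target [0.5276 0.0886]
2.75 [0.0063 0.0037] target [0.5338 0.0923]
2.86 [0.0064 0.0027] target [0.5402 0.095 ]
2.97 [0.0064 0.0019] target [0.5466 0.0969]
3.08 [0.0063 0.0011] target [0.5529 0.0981]
3.19 [0.0062 0.0004] target [0.5591 0.0985]
3.3 [ 0.006  -0.0002] target [0.565  0.0983]
3.41 [ 0.0057 -0.0008] target [0.5707 0.0975]
3.52 [ 0.0053 -0.0013] target [0.576  0.0962]
3.63 [ 0.0049 -0.0017] target [0.5809 0.0946]
3.74 [ 0.0048 -0.0021] target [0.5857 0.0925]
```

Request:
apply_moves:
  deltas:
    - {"translation": [0.0058,0.0025,0],"turn": [0,0,0],"hand": 0}
    - {"translation": [0.0062,0.0032,0],"turn": [0,0,0],"hand": 0}
    - {"translation": [0.0064,0.0028,0],"turn": [0,0,0],"hand": 0}
    - {"translation": [0.0064,0.0022,0],"turn": [0,0,0],"hand": 0}
    - {"translation": [0.0064,0.0015,0],"turn": [0,0,0],"hand": 0}

```text
time: 5.9
ee_pos: [0.5494, 0.098, 0.1975]
eef_rot: [1.0, -0.006, -0.0, 0.001]
ft_force: [-3.6, -1.9, 2.0]
width: 0.0006
```

```bash
python3 plan.py 2.97 12 .11
```

```text
t 5.9 pos [0.5494 0.098  0.1975] F [-3.6 -1.9  2. ] rot [ 1.    -0.006 -0.     0.001] handle if contact: turned mod 2pi 3.018 j7 -1.9893506351251558
3.08 [0.0035 0.0001] target [0.5529 0.0981]
3.19 [0.0062 0.0004] target [0.5591 0.0985]
3.3 [ 0.006  -0.0002] target [0.565  0.0983]
3.41 [ 0.0057 -0.0008] target [0.5707 0.0975]
3.52 [ 0.0053 -0.0013] target [0.576  0.0962]
3.63 [ 0.0049 -0.0017] target [0.5809 0.0946]
3.74 [ 0.0048 -0.0021] target [0.5857 0.0925]
3.85 [ 0.0049 -0.0028] target [0.5907 0.0897]
3.96 [ 0.005  -0.0035] target [0.5957 0.0862]
4.07 [ 0.005  -0.0043] target [0.6006 0.0819]
4.18 [ 0.0048 -0.0053] target [0.6054 0.0766]
4.29 [ 0.0043 -0.0062] target [0.6097 0.0704]
```

Request:
apply_moves:
  deltas:
    - {"translation": [0.006,0.0002,0],"turn": [0,0,0],"hand": 0}
    - {"translation": [0.006,-0.0002,0],"turn": [0,0,0],"hand": 0}
    - {"translation": [0.0058,-0.0008,0],"turn": [0,0,0],"hand": 0}
    - {"translation": [0.0055,-0.0013,0],"turn": [0,0,0],"hand": 0}
    - {"translation": [0.005,-0.0018,0],"turn": [0,0,0],"hand": 0}

```text
time: 6.4
ee_pos: [0.5805, 0.0936, 0.1974]
eef_rot: [1.0, -0.006, -0.0, 0.001]
ft_force: [-3.7, 1.1, 2.0]
width: 0.0003
```

```bash
python3 plan.py 3.63 12 .11
```

```text
t 6.4 pos [0.5805 0.0936 0.1974] F [-3.7  1.1  2. ] rot [ 1.    -0.006 -0.     0.001] handle if contact: turned mod 2pi 3.619 j7 -1.9916715842756225
3.74 [ 0.0053 -0.0011] target [0.5857 0.0925]
3.85 [ 0.0049 -0.0028] target [0.5907 0.0897]
3.96 [ 0.005  -0.0035] target [0.5957 0.0862]
4.07 [ 0.005  -0.0043] target [0.6006 0.0819]
4.18 [ 0.0048 -0.0053] target [0.6054 0.0766]
4.29 [ 0.0043 -0.0062] target [0.6097 0.0704]
4.4 [ 0.0033 -0.0063] target [0.613  0.0641]
4.51 [ 0.0024 -0.0064] target [0.6154 0.0577]
4.62 [ 0.0016 -0.0063] target [0.617  0.0514]
4.73 [ 0.0008 -0.0062] target [0.6178 0.0451]
4.84 [ 0.0002 -0.006 ] target [0.618  0.0391]
4.95 [-0.0004 -0.0058] target [0.6176 0.0334]
```

Request:
apply_moves:
  deltas:
    - {"translation": [0.005,-0.0018,0],"turn": [0,0,0],"hand": 0}
    - {"translation": [0.005,-0.0027,0],"turn": [0,0,0],"hand": 0}
    - {"translation": [0.005,-0.0035,0],"turn": [0,0,0],"hand": 0}
    - {"translation": [0.005,-0.0043,0],"turn": [0,0,0],"hand": 0}
    - {"translation": [0.0048,-0.0053,0],"turn": [0,0,0],"hand": 0}

```text
time: 6.9
ee_pos: [0.6078, 0.0765, 0.1972]
eef_rot: [1.0, -0.005, 0.0, -0.001]
ft_force: [-0.7, 2.4, -0.3]
width: 0.0003
```

```bash
python3 plan.py 4.18 12 .11
```

```text
t 6.9 pos [0.6078 0.0765 0.1972] F [-0.7  2.4 -0.3] rot [ 1.    -0.005  0.    -0.001] handle if contact: turned mod 2pi 4.182 j7 -1.9621575951777455
4.29 [ 0.0019 -0.0061] target [0.6097 0.0704]
4.4 [ 0.0033 -0.0063] target [0.613  0.0641]
4.51 [ 0.0024 -0.0064] target [0.6154 0.0577]
4.62 [ 0.0016 -0.0063] target [0.617  0.0514]
4.73 [ 0.0008 -0.0062] target [0.6178 0.0451]
4.84 [ 0.0002 -0.006 ] target [0.618  0.0391]
4.95 [-0.0004 -0.0058] target [0.6176 0.0334]
5.06 [-0.0009 -0.0054] target [0.6166 0.0279]
5.17 [-0.0014 -0.0052] target [0.6152 0.0227]
5.28 [-0.0021 -0.0055] target [0.6131 0.0172]
5.39 [-0.0028 -0.0056] target [0.6103 0.0116]
5.5 [-0.0037 -0.0057] target [0.6065 0.0059]
```

Request:
apply_moves:
  deltas:
    - {"translation": [0.002,-0.0062,0],"turn": [0,0,0],"hand": 0}
    - {"translation": [0.0028,-0.0063,0],"turn": [0,0,0],"hand": 0}
    - {"translation": [0.002,-0.0064,0],"turn": [0,0,0],"hand": 0}
    - {"translation": [0.0014,-0.0063,0],"turn": [0,0,0],"hand": 0}
    - {"translation": [0.0008,-0.0062,0],"turn": [0,0,0],"hand": 0}

```text
time: 7.4
ee_pos: [0.6185, 0.0424, 0.1974]
eef_rot: [1.0, -0.005, 0.001, -0.001]
ft_force: [0.6, 3.5, -1.3]
width: 0.0006
```

```bash
python3 plan.py 4.73 12 .11
```

```text
t 7.4 pos [0.6185 0.0424 0.1974] F [ 0.6  3.5 -1.3] rot [ 1.    -0.005  0.001 -0.001] handle if contact: turned mod 2pi 4.78 j7 -1.9037208020552492
4.84 [-0.0005 -0.0033] target [0.618  0.0391]
4.95 [-0.0004 -0.0058] target [0.6176 0.0334]
5.06 [-0.0009 -0.0054] target [0.6166 0.0279]
5.17 [-0.0014 -0.0052] target [0.6152 0.0227]
5.28 [-0.0021 -0.0055] target [0.6131 0.0172]
5.39 [-0.0028 -0.0056] target [0.6103 0.0116]
5.5 [-0.0037 -0.0057] target [0.6065 0.0059]
5.61 [-0.0048 -0.0057] target [6.017e-01 2.000e-04]
5.72 [-0.0059 -0.0053] target [ 0.5959 -0.0051]
5.83 [-0.0062 -0.0042] target [ 0.5897 -0.0093]
5.94 [-0.0063 -0.0033] target [ 0.5834 -0.0126]
6.05 [-0.0064 -0.0024] target [ 0.577 -0.015]
```

Request:
apply_moves:
  deltas:
    - {"translation": [-0.0003,-0.0058,0],"turn": [0,0,0],"hand": 0}
    - {"translation": [-0.0007,-0.0056,0],"turn": [0,0,0],"hand": 0}
    - {"translation": [-0.0012,-0.0054,0],"turn": [0,0,0],"hand": 0}
    - {"translation": [-0.0018,-0.0053,0],"turn": [0,0,0],"hand": 0}
    - {"translation": [-0.0025,-0.0054,0],"turn": [0,0,0],"hand": 0}

```text
time: 7.9
ee_pos: [0.6119, 0.0123, 0.1977]
eef_rot: [1.0, -0.005, 0.001, -0.001]
ft_force: [1.5, 3.0, -1.4]
width: 0.0006
```

```bash
python3 plan.py 5.28 12 .1
```

```text
t 7.9 pos [0.6119 0.0123 0.1977] F [ 1.5  3.  -1.4] rot [ 1.    -0.005  0.001 -0.001] handle if contact: turned mod 2pi 5.361 j7 -1.849360187039361
5.38 [-0.0013 -0.0002] target [0.6106 0.0121]
5.48 [-0.0033 -0.0052] target [0.6073 0.0069]
5.58 [-0.0041 -0.0052] target [0.6032 0.0018]
5.68 [-0.0051 -0.005 ] target [ 0.5981 -0.0033]
5.78 [-0.0055 -0.0043] target [ 0.5925 -0.0075]
5.88 [-0.0057 -0.0034] target [ 0.5868 -0.0109]
5.98 [-0.0058 -0.0026] target [ 0.5811 -0.0135]
6.08 [-0.0058 -0.0019] target [ 0.5753 -0.0155]
6.18 [-0.0058 -0.0013] target [ 0.5695 -0.0167]
6.28 [-0.0057 -0.0007] target [ 0.5638 -0.0174]
6.283 [-0.0002 -0.    ] target [ 0.5636 -0.0174]
6.283 [0. 0.] target [ 0.5636 -0.0174]
```

Request:
apply_moves:
  deltas:
    - {"translation": [-0.004,-0.005,0],"turn": [0,0,0],"hand": 0}
    - {"translation": [-0.0045,-0.005,0],"turn": [0,0,0],"hand": 0}
    - {"translation": [-0.005,-0.005,0],"turn": [0,0,0],"hand": 0}
    - {"translation": [-0.0055,-0.004,0],"turn": [0,0,0],"hand": 0}
    - {"translation": [-0.0055,-0.003,0],"turn": [0,0,0],"hand": 0}

```text
time: 8.4
ee_pos: [0.5861, -0.0145, 0.1978]
eef_rot: [1.0, -0.007, 0.002, 0.0]
ft_force: [2.7, 0.4, -0.9]
width: 0.0004
```

```bash
python3 plan.py 5.88 6 .08
```

```text
t 8.4 pos [ 0.5861 -0.0145  0.1978] F [ 2.7  0.4 -0.9] rot [ 1.    -0.007  0.002  0.   ] handle if contact: turned mod 2pi 5.893 j7 -1.793978814281987
5.96 [-0.0039  0.0014] target [ 0.5822 -0.0131]
6.04 [-0.0046 -0.0017] target [ 0.5776 -0.0148]
6.12 [-0.0046 -0.0013] target [ 0.5729 -0.016 ]
6.2 [-0.0046 -0.0009] target [ 0.5683 -0.0169]
6.28 [-0.0045 -0.0005] target [ 0.5638 -0.0174]
6.283 [-0.0002 -0.    ] target [ 0.5636 -0.0174]
```

Request:
apply_moves:
  deltas:
    - {"translation": [-0.005,0,0],"turn": [0,0,0],"hand": 0}
    - {"translation": [-0.005,-0.001,0],"turn": [0,0,0],"hand": 0}
    - {"translation": [-0.004,-0.001,0],"turn": [0,0,0],"hand": 0}
    - {"translation": [-0.003,-0.0005,0],"turn": [0,0,0],"hand": 0}
    - {"translation": [-0.002,0,0],"turn": [0,0,0],"hand": 0}

```text
time: 8.9
ee_pos: [0.5647, -0.0183, 0.1979]
eef_rot: [1.0, -0.007, 0.002, 0.001]
ft_force: [3.2, 0.2, -2.0]
width: 0.0009
```

```bash
python3 plan.py 6.2 2 .08
```

```text
t 8.9 pos [ 0.5647 -0.0183  0.1979] F [ 3.2  0.2 -2. ] rot [ 1.    -0.007  0.002  0.001] handle if contact: turned mod 2pi 6.263 j7 -1.774992174989094
6.28 [-0.0009  0.0009] target [ 0.5638 -0.0174]
6.283 [-0.0002 -0.    ] target [ 0.5636 -0.0174]
```

Request:
apply_moves:
  deltas:
    - {"translation": [0.004,-0.001,0],"turn": [0,0,0],"hand": 0}
    - {"translation": [0.007,-0.002,0],"turn": [0,0,0],"hand": 0}
    - {"translation": [0.007,-0.002,0.005],"turn": [0,0,0],"hand": 0}
    - {"translation": [0,0,0.03],"turn": [0,0,0],"hand": 0}
    - {"translation": [0,0,0.04],"turn": [0,0,0],"hand": 0}

```text
time: 9.4
ee_pos: [0.5815, -0.0238, 0.2697]
eef_rot: [1.0, -0.007, -0.004, 0.0]
ft_force: [0.2, -0.1, 0.8]
width: 0.0004
```

Request:
apply_moves:
  deltas:
    - {"translation": [0,-0.02,0.03],"turn": [0,0,0],"hand": 0}
    - {"translation": [-0.02,-0.035,0],"turn": [0,0,0],"hand": 0}
    - {"translation": [-0.025,-0.035,0],"turn": [0,0,0],"hand": 0}
    - {"translation": [-0.025,-0.03,0],"turn": [0,0,0],"hand": 0}
    - {"translation": [-0.03,-0.02,0],"turn": [0,0,0],"hand": 0}

```text
time: 9.9
ee_pos: [0.4851, -0.1633, 0.308]
eef_rot: [1.0, -0.002, 0.001, -0.002]
ft_force: [0.4, 0.0, 0.4]
width: 0.0004
```

Run:
```python
from h import *
s=readout.read_state();print(s['time'],s['ee_pos'],s['ft_force'])
im=camera('top')[...,::-1].copy();cv2.imwrite('pics/top2.png',im)
w=camera('wrist')[...,::-1];cv2.imwrite('pics/w2.png',w)
cv2.imwrite('pics/cmp2.png',np.hstack([cv2.resize(im[155:255,170:320],(795,530),interpolation=cv2.INTER_CUBIC)]))
a=cv2.imread('pics/top0.png')
for x in(a,im):
    m=cv2.inRange(cv2.cvtColor(x,cv2.COLOR_BGR2HSV),(0,150,90),(6,255,255));m[:,:170]=0;m[:,340:]=0;m[:155]=0;m[255:]=0
    ys,xs=np.nonzero(m);print(len(xs),xs.mean() if len(xs) else 0,ys.mean() if len(ys) else 0)
```

```text
9.9 [ 0.48506092 -0.1632764   0.30804692] [0.36814987 0.00101868 0.42106183]
21 263.42857142857144 206.47619047619048
20 263.35 206.6
```

View pics/cmp2.png

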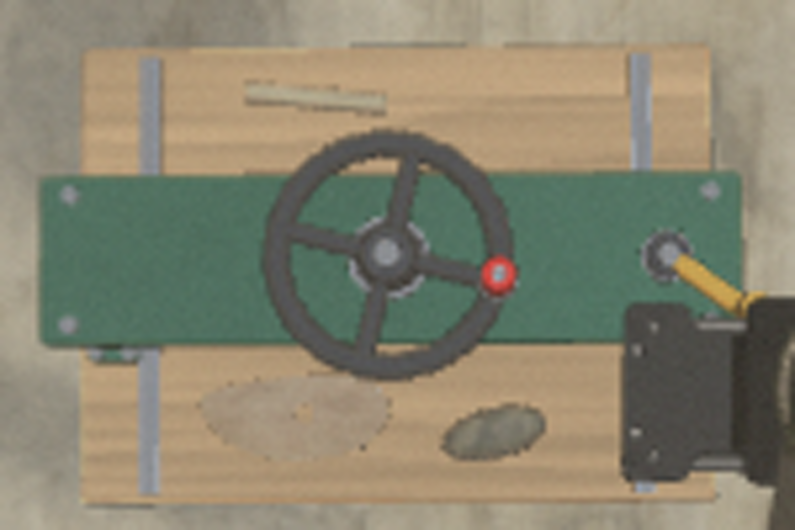

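The image shows the wheel handle back at crop (498,274), against (498,277) at the start, so it is within about 2 mm. Next is the lever.

Request:
apply_moves:
  deltas:
    - {"translation": [0.01,0.015,0],"turn": [0,0,0],"hand": 0}
    - {"translation": [0.008,0.015,0],"turn": [0,0,0],"hand": 0}
    - {"translation": [0,0,0],"turn": [0,0,0],"hand": 0}
    - {"translation": [0,0,0],"turn": [0,0,0],"hand": 0}

```text
time: 10.4
ee_pos: [0.503, -0.1358, 0.3102]
eef_rot: [1.0, -0.005, 0.001, -0.001]
ft_force: [0.2, -0.2, -0.0]
width: -0.0001
```

Request:
apply_moves:
  deltas:
    - {"translation": [0,0.004,-0.03],"turn": [0,0,0],"hand": 0}
    - {"translation": [0,0.003,-0.04],"turn": [0,0,0],"hand": 0}
    - {"translation": [0,0,-0.035],"turn": [0,0,0],"hand": 0}
    - {"translation": [0,0,-0.015],"turn": [0,0,0],"hand": 0}
    - {"translation": [0,0,-0.004],"turn": [0,0,0],"hand": 0}

```text
time: 10.9
ee_pos: [0.5037, -0.1311, 0.1837]
eef_rot: [1.0, -0.005, 0.003, -0.001]
ft_force: [0.6, -0.1, -0.7]
width: 0.0003
```

```bash
cat > lev.py <<'E'
import plan,numpy as np,sys
from bench import readout
plan.A=np.array([.5627,-.1042]);plan.R=.050;plan.RH=.008
# lever turns ccw: mirror y so that falling angle = ccw motion
M=np.array([1,-1]);plan.A=plan.A*M
s=readout.read_state();p=s['ee_pos'][:2]
try:h=-plan.handle(p*M)
except ValueError:h=np.nan
print(s['time'],np.round(s['ee_pos'],4),np.round(s['ft_force'],1),'lever turned if contact',(h+2.177))
q=p
for k in np.arange(float(sys.argv[1]),1.45,.12):
    g=plan.pusher(-(k-2.177),.05)*M;print(round(k,2),np.round(g-q,4),np.round(g,4));q=g
E
python3 lev.py 0
```

```text
10.9 [ 0.5037 -0.1311  0.1837] [ 0.6 -0.1 -0.7] lever turned if contact -0.3735061534611175
0.0 [0.0152 0.0028] [ 0.5189 -0.1283]
0.12 [ 0.0035 -0.0056] [ 0.5224 -0.1339]
0.24 [ 0.0049 -0.0057] [ 0.5273 -0.1395]
0.36 [ 0.0057 -0.0049] [ 0.533  -0.1444]
0.48 [ 0.0059 -0.0037] [ 0.5389 -0.1482]
0.6 [ 0.006  -0.0027] [ 0.5449 -0.1509]
0.72 [ 0.006  -0.0019] [ 0.5509 -0.1528]
0.84 [ 0.0059 -0.0011] [ 0.5568 -0.1538]
0.96 [ 0.0057 -0.0004] [ 0.5625 -0.1542]
1.08 [0.0055 0.0003] [ 0.568  -0.1539]
1.2 [0.0052 0.0008] [ 0.5732 -0.1531]
1.32 [0.0048 0.0013] [ 0.5779 -0.1518]
1.44 [0.0043 0.0016] [ 0.5823 -0.1502]
```

Request:
apply_moves:
  deltas:
    - {"translation": [0.005,0,0],"turn": [0,0,0],"hand": 0}
    - {"translation": [0.005,-0.001,0],"turn": [0,0,0],"hand": 0}
    - {"translation": [0.005,-0.002,0],"turn": [0,0,0],"hand": 0}
    - {"translation": [0.005,-0.004,0],"turn": [0,0,0],"hand": 0}
    - {"translation": [0.005,-0.004,0],"turn": [0,0,0],"hand": 0}

```text
time: 11.4
ee_pos: [0.5315, -0.1436, 0.1865]
eef_rot: [1.0, -0.006, 0.003, -0.0]
ft_force: [-1.2, 1.4, -0.4]
width: 0.0007
```

```bash
python3 lev.py .36
```

```text
11.4 [ 0.5315 -0.1436  0.1865] [-1.2  1.4 -0.4] lever turned if contact 0.32811374033599927
0.36 [ 0.0015 -0.0009] [ 0.533  -0.1444]
0.48 [ 0.0059 -0.0037] [ 0.5389 -0.1482]
0.6 [ 0.006  -0.0027] [ 0.5449 -0.1509]
0.72 [ 0.006  -0.0019] [ 0.5509 -0.1528]
0.84 [ 0.0059 -0.0011] [ 0.5568 -0.1538]
0.96 [ 0.0057 -0.0004] [ 0.5625 -0.1542]
1.08 [0.0055 0.0003] [ 0.568  -0.1539]
1.2 [0.0052 0.0008] [ 0.5732 -0.1531]
1.32 [0.0048 0.0013] [ 0.5779 -0.1518]
1.44 [0.0043 0.0016] [ 0.5823 -0.1502]
```

Request:
apply_moves:
  deltas:
    - {"translation": [0.0055,-0.0035,-0.001],"turn": [0,0,0],"hand": 0}
    - {"translation": [0.0058,-0.0027,-0.001],"turn": [0,0,0],"hand": 0}
    - {"translation": [0.006,-0.002,-0.001],"turn": [0,0,0],"hand": 0}
    - {"translation": [0.006,-0.001,0],"turn": [0,0,0],"hand": 0}
    - {"translation": [0.005,-0.0005,0],"turn": [0,0,0],"hand": 0}

```text
time: 11.9
ee_pos: [0.5625, -0.1543, 0.1836]
eef_rot: [1.0, -0.006, 0.003, -0.001]
ft_force: [-3.5, 6.9, 1.3]
width: 0.0004
```

```bash
python3 lev.py .96
```

```text
11.9 [ 0.5625 -0.1543  0.1836] [-3.5  6.9  1.3] lever turned if contact 0.960506184093302
0.96 [-0.      0.0001] [ 0.5625 -0.1542]
1.08 [0.0055 0.0003] [ 0.568  -0.1539]
1.2 [0.0052 0.0008] [ 0.5732 -0.1531]
1.32 [0.0048 0.0013] [ 0.5779 -0.1518]
1.44 [0.0043 0.0016] [ 0.5823 -0.1502]
```

Run:
```python
from h import *
w=camera('wrist')[...,::-1];t=camera('top')[...,::-1]
s=readout.read_state();print(s['time'],s['ee_pos'],s['ft_force'])
cv2.imwrite('pics/v3.png',np.hstack([w[130:330,160:360].repeat(2,0).repeat(2,1),cv2.resize(t[175:255,250:330],(400,400),interpolation=cv2.INTER_CUBIC)]))
```

```text
12.0 [ 0.56290584 -0.15421059  0.18364925] [-0.80218064  1.44936536 -0.57425492]
```

View pics/v3.png

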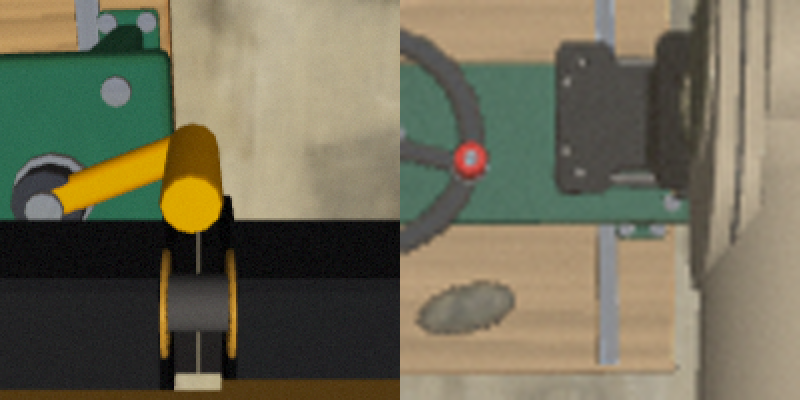

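The wrist view shows the peg directly ahead of the closed fingers. The arm of the lever is already past the sideways position, at about 1 rad, so I continue to the stop.

Request:
apply_moves:
  deltas:
    - {"translation": [0.004,0,0],"turn": [0,0,0],"hand": 0}
    - {"translation": [0.0045,0.0005,0],"turn": [0,0,0],"hand": 0}
    - {"translation": [0.0045,0.001,0],"turn": [0,0,0],"hand": 0}
    - {"translation": [0.003,0.001,0],"turn": [0,0,0],"hand": 0}

```text
time: 12.4
ee_pos: [0.5734, -0.1505, 0.1831]
eef_rot: [1.0, -0.005, -0.004, -0.001]
ft_force: [-25.1, -2.0, 17.2]
width: 0.0003
```

```bash
python3 lev.py 1.2
```

```text
12.4 [ 0.5734 -0.1505  0.1831] [-25.1  -2.   17.2] lever turned if contact 1.2062507051893196
1.2 [-0.0003 -0.0026] [ 0.5732 -0.1531]
1.32 [0.0048 0.0013] [ 0.5779 -0.1518]
1.44 [0.0043 0.0016] [ 0.5823 -0.1502]
```

25 N means the stop is reached. I back off, rise and check.

Request:
apply_moves:
  deltas:
    - {"translation": [-0.003,0,0],"turn": [0,0,0],"hand": 0}
    - {"translation": [-0.007,-0.002,0],"turn": [0,0,0],"hand": 0}
    - {"translation": [-0.008,0,0],"turn": [0,0,0],"hand": 0}
    - {"translation": [0,0,0.03],"turn": [0,0,0],"hand": 0}
    - {"translation": [0,0,0.04],"turn": [0,0,0],"hand": 0}

```text
time: 12.9
ee_pos: [0.5512, -0.1542, 0.2499]
eef_rot: [1.0, -0.006, -0.008, -0.001]
ft_force: [0.4, -1.2, 0.7]
width: 0.0004
```

Request:
apply_moves:
  deltas:
    - {"translation": [-0.02,-0.02,0.04],"turn": [0,0,0],"hand": 0}
    - {"translation": [-0.03,-0.03,0.02],"turn": [0,0,0],"hand": 0}
    - {"translation": [-0.03,-0.035,0],"turn": [0,0,0],"hand": 0}
    - {"translation": [-0.03,-0.035,0],"turn": [0,0,0],"hand": 0}
    - {"translation": [-0.02,-0.03,0],"turn": [0,0,0],"hand": 0}

```text
time: 13.4
ee_pos: [0.4195, -0.3036, 0.3194]
eef_rot: [1.0, -0.001, -0.001, 0.002]
ft_force: [1.1, -0.4, -0.3]
width: 0.0002
```

Request:
apply_moves:
  deltas:
    - {"translation": [-0.01,-0.02,0],"turn": [0,0,0],"hand": 0}
    - {"translation": [0,0,0],"turn": [0,0,0],"hand": 0}
    - {"translation": [0,0,0],"turn": [0,0,0],"hand": 0}

```text
time: 13.7
ee_pos: [0.4039, -0.3299, 0.3202]
eef_rot: [1.0, -0.006, -0.0, 0.004]
ft_force: [0.3, 1.2, -0.1]
width: 0.0006
```

Run:
```python
from h import *
s=readout.read_state();print(s['time'],s['ee_pos'],s['ft_force'])
im=camera('top')[...,::-1].copy();cv2.imwrite('pics/top3.png',im)
cv2.imwrite('pics/top3c.png',cv2.resize(im[155:255,170:320],(795,530),interpolation=cv2.INTER_CUBIC))
```

```text
13.7 [ 0.40392024 -0.32986919  0.32017757] [ 0.28105662  1.18624218 -0.1380922 ]
```

View pics/top3c.png

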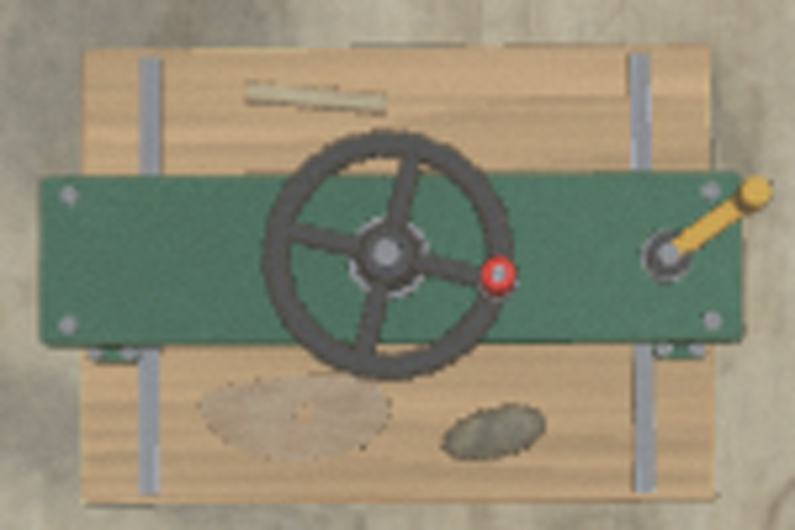

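Run:
```python
from h import *
c=calibration('top')
q=lambda x,y:(170+(x+.5)/5.3-.5,155+(y+.5)/5.3-.5)
a=at(c,q(755,192),.193);P=np.array([.5627,-.1042])
for pv in(P,at(c,q(668,254),.155)[:2]):
    v=a[:2]-pv;t=np.arctan2(v[1],v[0]);print(a,np.hypot(*v),t,'turned',t+2.177,'from -y of roller',t+np.pi/2-.0215)
h=at(c,q(498,274),.222);print(h,'shift mm',1e3*np.hypot(*(h-at(c,q(498,277),.222))[:2]))
d=cv2.absdiff(cv2.imread('pics/top0.png'),cv2.imread('pics/top3.png')).max(2)
ys,xs=np.nonzero(d[130:320,115:390]>60);print('changed px',len(xs),sorted(set(zip((xs//15*15+115).tolist(),(ys//15*15+130).tolist()))))
```

```text
[ 0.5914232  -0.14461921  0.193     ] 0.04958563557429232 -0.9529700754162627 turned 1.2240299245837374 from -y of roller 0.5963262513786339
[ 0.5914232  -0.14461921  0.193     ] 0.04995107851572284 -0.9509099464028464 turned 1.2260900535971535 from -y of roller 0.5983863803920502
[ 0.54635399 -0.01592414  0.222     ] shift mm 1.4709648145162937
changed px 952 [(250, 190), (250, 205), (295, 190), (295, 205), (310, 175), (310, 190), (310, 205), (355, 250), (355, 265), (355, 280), (370, 250), (370, 265), (370, 280), (385, 250), (385, 265), (385, 280)]
```

```bash
python3 -c "
from bench import order;print(order.close_job())"
```

```text
the job is handed in; nothing more can be done
None
```

I pushed the red handle clockwise through one full turn with closed fingertips, then pushed the yellow lever by its peg to its stop. I then moved the arm clear and handed the job in at about 14 s; no verdict is reported.

- **Wheel:** In the last top picture the handle is about 1.5 mm from where it started. It did not shift while I pushed the lever.
- **Lever:** It has turned about 1.22 rad from its starting angle. Since it started at 0 or more, it is past the 1.15 needed.
- **Forces:** Readings between moves showed up to about 5 N on the handle. At the lever stop they showed about 25 N sideways and 17 N vertically, roughly 30 N at the wrist, against the 40 N limit on pressing with the arm or gripper body. That was firmer than the gentle push you asked for.
- **Other things:** Comparing the first and last top pictures, the only changes were at the wheel handle, the lever, and the patch where the gripper now shows. The rib, pebble, dowel, cups, cutter ring and scraper looked undisturbed.

One check disagreed: early on, the wrist camera's projection was about 8 pixels off from the top camera, probably because the arm was still settling. The offset was the same for the fingertip and the wheel, so I relied on the top camera.

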